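Feel for the hidden release behind the lock box

TASK

The white medicine lock box has a hidden release notch somewhere along the black rail at the foot of its back (the side away from you). Reach down behind the box, touch the white pad at the left end of that rail, slide a fingertip from it along the black rail until you find the notch, and press the key inside the notch fully home so that the blue-fronted tray comes out of the front by itself; then take your hand away. Do not touch the tray, and leave the jar, the bottle and the stack of cups where they stand.

Things in the scene. Friction and masses are not known exactly. Their poses are not given: they have to be found in the camera images.
- lockbox: White medicine lock box fixed to the bench. Origin: centre of the underside; x points from the front (tray, towards the robot) to the back, y to the left along the rail, z up. White case x -65 to +33 mm (lid -67 to +35), y -125 to +125 mm, 58 mm high. Behind it a rigid rail, 36 mm high, spans x 35 to 65 mm, y -135 to +125 mm.
- rail_mid (a point): Point at the foot of the rail's upright back face, on the box's middle line (65 mm along +x from its origin, z = 0); axes as the box. Along the face: white pad y +125 to +95 mm, plain black piece to +55, then black rail to -135. The notch is centred at y = +32, -14, -60 or -106 mm, differing from run to run. Elsewhere the face is flush to 1 mm.
- rail_right (a point): Right-hand end of the rail's back face, at its foot (y = -135 mm), where the search must end. The notch: a black recess in the back face, open to the back and the top, 34 mm wide along y, upright side walls, floor 6 mm above the bench; the key closes it 10 mm inside the back face.
- white_pad: White end piece of the rail, 30 x 30 x 36 mm, fixed to the box; origin at the centre of its underside, axes as the box. Its back face, 15 mm along +x from the origin, is flush with the rail's back face.
- lead_in: Plain black piece of the rail next to the white pad, 30 x 40 x 36 mm (x, y, z), fixed to the box; origin at the centre of its underside, axes as the box; its back face lies 15 mm along +x.
- key (a joint): Release key inside the notch, a black block 33 mm wide, from 6.5 to 36 mm above the bench, its top flush with the rail. Slides towards the front (-x of the box): 0 = out, 0.008 m = fully pressed. It needs about 4 to 5 N, and stays where it is left.
- tray (a joint): Tray with a blue front: 0 = shut, 0.040 m = out to the front (-x of the box). A linkage drives it out five times as far as the key is pressed in.
- tray_front (a point): Middle of the tray's blue front panel, 236 mm wide, 38 mm high, flush in the front face of the box; a small steel lip stands 4 mm out of it. The tray is not to be touched.
- jar_small: White screw jar, 39 mm across, 72 mm high, loose, standing behind the box; origin at the centre of its underside. Leave alone.
- bottle_teal: White bottle with a teal band, 38 mm across, 68 mm high, loose, standing behind the box; origin at the centre of its underside. Leave alone.
- cup_stack: Stack of clear dose pots, 46 mm across, 58 mm high, loose, standing left of the box; origin at the centre of its underside. Leave alone.

How it is judged:
By the outcome, as a careful person would: the job done as asked, in the order asked, and still so for the second after the job is handed in, with the robot touching nothing.
It also fails if it takes over 72 s, if anything falls off the work surface, if the arm or the gripper's body presses on something with over 40 N, if the wrist force passes 120 N, or if a joint passes its speed limit or range.

ROBOT

A 6-joint arm with a two-finger parallel gripper is mounted at the origin on a cart in front of the work surface, level with it; the furniture and walls round the work are solid. World frame = base frame: x ahead of the robot, y to its left, z up, the work surface at z = 0. Lengths are in m, angles in rad, forces in N, time in s.
With the tool pointing down it reaches from about 0.3 to 0.775 m from the base axis. Payload 14.6 kg.
Tool frame: the origin (TCP) lies on the centre line of the jaws, within the pads' length; the fingertips stand ctrl.tcp_to_tips ahead of it and the grasp point (between the pads) lies 2 mm behind it (ctrl.tcp_to_tips is the distance from the TCP to the fingertips, in m); z points along the fingers, y is the line along which they close (so a half turn about z gives the same grasp; the last joint's range is limited). The gripper opens to 94 mm and grips with 3 to 60 N. Pads are 16 mm wide; open, the fingers measure 119 mm over their backs; the gripper's body (75 mm by 177 mm) begins 78 mm behind the grasp point.
Start: joints at [-1.196, 0.3, 1.521, -0, 1.321, -0.067], TCP at [0.235, -0.497, 0.222] pointing down, gripper open.
Joint ranges: [-3.03, 3.03], [-0.79, 2.21], [0.23, 2.52], [-1.04, 4.18], [0, 3.07], [-2.55, 2.55]. Speed limits (rad/s): [2.22, 2.22, 2.57, 3.14, 3.14, 3.14].

INTERFACE

Orientations are given as [roll, pitch, yaw] about the fixed x, y, z axes, in that order (R = Rz(yaw) Ry(pitch) Rx(roll)).
In Python, from station import telemetry, viewer, hand_in, ctrl gives the robot as it stands.
- The arm moves only by the tool step_arm, never from a script. Its argument "plan" is a list of rows, each an object of numbers: "dx", "dy", "dz": the shift along the tool's x, y, z scaled (see below); "rx", "ry", "rz": the turn, a rotation vector about the tool's x, y, z scaled (see below); "claw": the closure, from 0 (fully open) to 1 (shut). In form: [{"dx": .., "dy": .., "dz": .., "rx": .., "ry": .., "rz": .., "claw": ..}, ...]. A call has 1 to 10 rows; each row shifts and turns the commanded pose from where the row before left it, along the tool's axes as they then stand; what a row does not reach is not made up. The controller multiplies each number of a shift by 0.1 m and each number of a turn by 90 degrees. A row lasts 1/10 s, in which the tool goes at most 50 mm and 8.59 degrees, less where a joint would pass 70% of its speed; a pose out of reach is approached as far as the arm can. A call with a number of a shift or a turn outside -1 to 1 is refused whole. A call with a gripper value outside its range is refused whole. The fingers move at their own pace and stop on an object; "grip_force" is the grip in N (left out, the last holds). Time passes only in rows, so rows that do not move let the fingers close. It gives the time, the measured TCP pose, the force, the opening and the grip force at its end, in the units of the state.
- telemetry.get_obs(): the state, without advancing time (a new reading comes with each control period).
- viewer.camera(name): name is "scene" or "side" or "wrist"; returns a dict with "img" (384x512x3 uint8, red, green, blue), "z_map" (384x512 float32, m along the optical axis (not along the pixel's ray), 0 where there is no reading), "fx", "fy", "cx", "cy" (pixels), "dist" ([k1, k2, p1, p2, k3] as OpenCV has them; the pictures are not rectified), "R" (3x3) and "t" (3): a world point X has camera coordinates R X + t; the wrist camera has in their place "tool_from_camera" (4x4, takes a point from camera to tool coordinates, whose origin is the TCP and whose axes are the flange's). Camera axes: x right, y down, z forward; pixel columns grow to the right and rows downward; lengths in m; the calibration is good to about 2 mm. A picture is of the moment at which its call begins: read the wrist's pose just before it.
- hand_in(): hands the job in; it is judged then, once.
Trained networks look in a picture, given as the dict that the camera call returned (one of the last four; its "shot" number tells which), for a name from the list of things; names that differ only in an ending like _2 or _b are one class to them, and where a whole thing is asked for, a point or a joint stands for the part that bears it (a point fixed in the world has none). Each returns a list of dicts, best first, with "score" (0 to 1); they miss things now and then, are a little off and sometimes report something else, mostly with a low value. They report only what shows in the picture. A call takes as long as a camera call.
- viewer.recognise(target, picture): "rect" ([left, top, right, bottom] in pixels, round what is visible of it).
The state is a dict: "time_s": time; "qpos": joint angles; "joint_vel": joint speeds; "tau": joint torques, N m; "ee_pos": TCP position; "eef_rot": TCP orientation; "force": force on the tool from outside, world axes, zero at the start; "moment": the same for the moment, N m; "grip_width": finger opening in m; "grip_force": force on a finger pad.
Only numpy, scipy, OpenCV 4.12 (cv2) and the standard library are available. Lean on these libraries where they do the work, as an engineer would, in place of code of your own. Each camera call takes 0.05 s, during which the arm holds its last target. There are 200 camera calls.

## Working session

There is one attempt and no reset: what is moved stays moved. The work goes in short steps, Python scripts to look and compute and a tool call to move; the robot and the scene stay as the last step left them, time stands still between calls to the robot, and variables do not carry over. Pictures are saved under pics/ and viewed, at most 10 in all, crops included, and the job is handed in when it is done.

Besides the shell and the picture viewer there is one more tool, called after "Call:" in YAML: its name, and indented under it one key for each argument. step_arm: Moves the arm, as the interface text tells. Shifts and turns lie within -1 to 1; 1 stands for 0.1 m of shift or 90 degrees of turn. Its arguments: {"type":"object","properties":{"plan":{"type":"array"},"grip_force":{"type":"number"}},"required":["plan"]}

```bash
mkdir -p pics; cat > h.py <<'E'
import numpy as np, cv2
from station import telemetry, viewer, hand_in, ctrl
def cloud(p):
    h,w=p["z_map"].shape
    u,v=np.meshgrid(np.arange(w),np.arange(h))
    K=np.array([[p["fx"],0,p["cx"]],[0,p["fy"],p["cy"]],[0,0,1]])
    n=cv2.undistortPoints(np.stack([u,v],-1).reshape(-1,1,2).astype(np.float64),K,np.array(p["dist"],float)).reshape(h,w,2)
    z=p["z_map"]; c=np.dstack([n[...,0]*z,n[...,1]*z,z])
    X=(c-np.array(p["t"]))@np.array(p["R"])
    X[z==0]=np.nan
    return X
E
python3 - <<'E'
from h import *
o=telemetry.get_obs(); print({k:np.round(v,3) for k,v in o.items()}); print(ctrl.tcp_to_tips)
ims=[]
for c in("scene","side"):
    p=viewer.camera(c); X=cloud(p); np.savez(f"{c}.npz",X=X,img=p["img"]); im=p["img"][...,::-1].copy()
    for n in("lockbox","white_pad","lead_in","jar_small","bottle_teal","cup_stack","tray_front","key"):
        for r in viewer.recognise(n,p)[:1]:
            a=np.array(r["rect"]).astype(int); m=X[a[1]:a[3],a[0]:a[2]].reshape(-1,3)
            print(c,n,round(r["score"],2),a,np.round(np.nanmedian(m,0),3),np.round(np.nanpercentile(m,95,axis=0),3),np.round(np.nanpercentile(m,5,axis=0),3))
    cv2.imwrite(f"pics/{c}.png",im)
E
```

```text
{'time_s': np.float64(0.0), 'qpos': array([-1.196,  0.3  ,  1.522, -0.   ,  1.321, -0.067]), 'joint_vel': array([-0.   , -0.001, -0.001,  0.   ,  0.   ,  0.002]), 'tau': array([ 2.0000e-03, -5.3181e+01, -3.5273e+01,  7.1000e-02,  2.4000e-02,
       -0.0000e+00]), 'ee_pos': array([ 0.235, -0.497,  0.222]), 'eef_rot': array([-3.14 , -0.   ,  0.442]), 'force': array([-0.066, -0.552, -0.744]), 'moment': array([ 0.048,  0.009, -0.004]), 'grip_force': np.float64(0.0), 'grip_width': np.float64(0.094)}
0.017
scene lockbox 0.64 [191 182 272 267] [ 0.455 -0.227  0.059] [0.615 0.013 0.345] [ 0.244 -0.579 -0.   ]
scene white_pad 0.37 [237 191 247 190] [nan nan nan] [nan nan nan] [nan nan nan]
scene lead_in 0.58 [236 192 247 204] [ 0.542 -0.065  0.037] [ 0.559 -0.035  0.059] [ 0.512 -0.104  0.035]
scene jar_small 0.82 [296 172 312 207] [ 0.688 -0.113  0.035] [0.791 0.031 0.073] [ 0.673 -0.124 -0.   ]
scene bottle_teal 0.55 [302 203 321 240] [ 0.635 -0.225  0.028] [ 0.707 -0.12   0.068] [ 0.621 -0.236 -0.   ]
scene cup_stack 0.64 [191 183 272 268] [ 0.453 -0.248  0.059] [0.613 0.003 0.345] [ 0.244 -0.579 -0.   ]
scene key 0.51 [255 240 268 251] [ 0.496 -0.242  0.036] [ 0.527 -0.215  0.057] [ 0.475 -0.257  0.001]
side lockbox 0.82 [131 179 235 283] [ 0.453 -0.169  0.035] [0.532 0.62  0.058] [ 0.098 -0.254 -0.383]
side white_pad 0.43 [234 196 255 212] [ 0.555 -0.042  0.034] [0.571 0.026 0.036] [ 0.536 -0.079 -0.001]
side lead_in 0.76 [228 201 249 225] [ 0.545 -0.076  0.035] [ 0.561 -0.046  0.036] [ 0.527 -0.123  0.001]
side jar_small 0.95 [302 195 324 237] [ 0.688 -0.12   0.035] [0.707 0.038 0.072] [ 0.674 -0.127 -0.002]
side bottle_teal 0.82 [277 231 299 276] [ 0.636 -0.233  0.041] [ 0.653 -0.11   0.098] [ 0.621 -0.351 -0.001]
side cup_stack 0.75 [214 165 235 184] [0.503 0.058 0.047] [0.526 0.187 0.057] [ 0.469  0.022 -0.001]
  return np.nanmean(a, axis, out=out, keepdims=keepdims)
  return np.nanmean(a, axis, out=out, keepdims=keepdims)
```

View pics/scene.png

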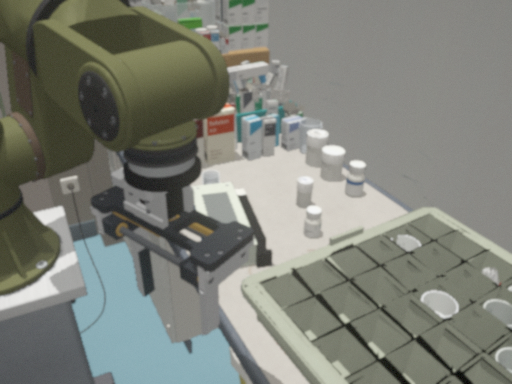

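View pics/side.png

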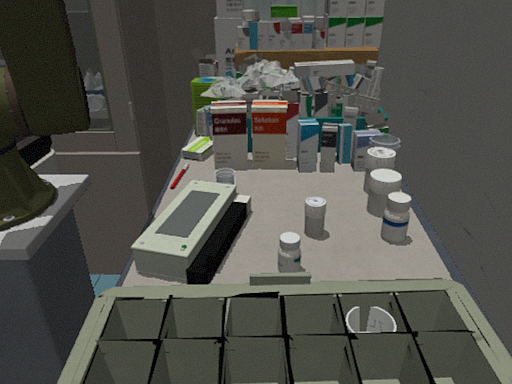

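The side view shows the box at (131–235, 180–283), with the rail on its right from the white pad (243, 203) to (200, 278). The jar is at (315, 215), the bottle at (290, 250) and the cups at (225, 175). Next I'll fit the box pose from the lid and rail tops.

```bash
python3 - <<'E'
from h import *
for c in("side","scene"):
    d=np.load(c+".npz");X=d["X"];img=d["img"].astype(int)
    reg=(X[...,0]>.3)&(X[...,0]<.66)&(X[...,1]>-.4)&(X[...,1]<.02)
    for n,zl,zh in(("lid",.052,.064),("rail",.031,.041)):
        m=(reg&(X[...,2]>zl)&(X[...,2]<zh)&(X[...,0]<.6)).astype(np.uint8)
        k,l,s,_=cv2.connectedComponentsWithStats(m)
        i=1+np.argmax(s[1:,4]); P=X[l==i]
        print(c,n,s[i],np.round(P.mean(0),3),cv2.minAreaRect(P[:,:2].astype(np.float32)*1000),np.round(P[:,2].std(),4))
        np.save(f"{c}_{n}.npy",P)
    # obstacles
    for n,x0,x1,y0,y1 in(("jar",.65,.74,-.17,-.07),("bottle",.6,.69,-.29,-.18),("cups",.45,.55,.0,.1)):
        P=X[(X[...,0]>x0)&(X[...,0]<x1)&(X[...,1]>y0)&(X[...,1]<y1)&(X[...,2]>.015)]
        if len(P): print(c,n,len(P),np.round(P.min(0),3),np.round(P.max(0),3))
    P=X[(X[...,0]>.3)&(X[...,0]<.9)&(X[...,1]>-.6)&(X[...,1]<-.26)&(X[...,2]>.01)&(X[...,2]<.12)]
    print("bin",np.round(np.percentile(P,[1,50,99],axis=0),3))
E
```

```text
side lid [ 131  180  106   79 4145] [ 0.457 -0.146  0.057] ((459.3518981933594, -125.45683288574219), (256.5979309082031, 102.75202941894531), 76.11492156982422) 0.0011
side rail [ 134  192  117   84 1857] [ 0.504 -0.172  0.035] ((479.5386657714844, -133.92547607421875), (260.4208679199219, 130.2440643310547), 73.30237579345703) 0.0018
side jar 673 [ 0.673 -0.13   0.015] [ 0.712 -0.09   0.073]
side bottle 755 [ 0.621 -0.241  0.015] [ 0.66  -0.204  0.068]
side cups 306 [0.45  0.001 0.03 ] [0.531 0.066 0.059]
bin [[ 0.391 -0.503  0.013]
 [ 0.63  -0.44   0.07 ]
 [ 0.857 -0.344  0.092]]
scene lid [ 192  182   59   45 1618] [ 0.474 -0.086  0.059] ((467.109375, -92.84109497070312), (195.40586853027344, 101.65528869628906), 75.79817199707031) 0.0011
scene rail [235 188  38  70 728] [ 0.518 -0.166  0.036] ((514.8351440429688, -142.67929077148438), (263.4964904785156, 46.7804069519043), 75.58938598632812) 0.0014
scene jar 385 [ 0.67  -0.127  0.015] [ 0.709 -0.086  0.076]
scene bottle 432 [ 0.619 -0.239  0.015] [ 0.658 -0.199  0.071]
scene cups 252 [0.451 0.    0.033] [0.532 0.069 0.061]
bin [[ 0.386 -0.599  0.013]
 [ 0.602 -0.476  0.072]
 [ 0.854 -0.346  0.091]]
```

Call:
step_arm:
  plan:
    - {"rz":-0.0938,"claw":1}
    - {"rz":-0.0938,"claw":1}
    - {"rz":-0.0938,"claw":1}
    - {"rz":-0.0938,"claw":1}
    - {"rz":-0.0938,"claw":1}
    - {"rz":-0.0938,"claw":1}
    - {"claw":1}
  grip_force: 40

```text
$.plan[0]: bad value
```

Call:
step_arm:
  plan:
    - {"dx":0.4,"dy":0.18,"claw":1}
    - {"dx":0.4,"dy":0.18,"claw":1}
    - {"dx":0.4,"dy":0.18,"claw":1}
    - {"dx":0.4,"dy":0.18,"claw":1}
    - {"dx":0.4,"dy":0.18,"claw":1}
    - {"dx":0.4,"dy":0.18,"claw":1}
    - {"dx":0.4,"dy":0.18,"claw":1}
    - {"dx":0.4,"dy":0.18,"claw":1}
    - {"dx":0.4,"dy":0.18,"claw":1}
    - {"dx":0.4,"dy":0.18,"claw":1}

```text
$.plan[0]: bad value
```

Call:
step_arm:
  plan:
    - {"dx":0,"dy":0,"dz":0,"rx":0,"ry":0,"rz":-0.0938,"claw":1}
    - {"dx":0,"dy":0,"dz":0,"rx":0,"ry":0,"rz":-0.0938,"claw":1}
    - {"dx":0,"dy":0,"dz":0,"rx":0,"ry":0,"rz":-0.0938,"claw":1}
    - {"dx":0,"dy":0,"dz":0,"rx":0,"ry":0,"rz":-0.0938,"claw":1}
    - {"dx":0,"dy":0,"dz":0,"rx":0,"ry":0,"rz":-0.0938,"claw":1}
    - {"dx":0,"dy":0,"dz":0,"rx":0,"ry":0,"rz":-0.0938,"claw":1}
    - {"dx":0,"dy":0,"dz":0,"rx":0,"ry":0,"rz":0,"claw":1}
  grip_force: 40

```text
time_s: 1.6
ee_pos: [0.2351, -0.4972, 0.2225]
eef_rot: [3.142, 0.0, 1.328]
force: [0.1, -0.5, 0.3]
grip_width: 0.0417
grip_force: 0.0
```

Call:
step_arm:
  plan:
    - {"dx":0.4,"dy":0.18,"dz":0,"rx":0,"ry":0,"rz":0,"claw":1}
    - {"dx":0.4,"dy":0.18,"dz":0,"rx":0,"ry":0,"rz":0,"claw":1}
    - {"dx":0.4,"dy":0.18,"dz":0,"rx":0,"ry":0,"rz":0,"claw":1}
    - {"dx":0.4,"dy":0.18,"dz":0,"rx":0,"ry":0,"rz":0,"claw":1}
    - {"dx":0.4,"dy":0.18,"dz":0,"rx":0,"ry":0,"rz":0,"claw":1}
    - {"dx":0.4,"dy":0.18,"dz":0,"rx":0,"ry":0,"rz":0,"claw":1}
    - {"dx":0.4,"dy":0.18,"dz":0,"rx":0,"ry":0,"rz":0,"claw":1}
    - {"dx":0.4,"dy":0.18,"dz":0,"rx":0,"ry":0,"rz":0,"claw":1}
    - {"dx":0.4,"dy":0.18,"dz":0,"rx":0,"ry":0,"rz":0,"claw":1}
    - {"dx":0,"dy":0,"dz":0,"rx":0,"ry":0,"rz":0,"claw":1}

```text
time_s: 2.6
ee_pos: [0.4817, -0.1838, 0.2224]
eef_rot: [3.141, -0.001, 1.325]
force: [-0.1, 0.4, -0.4]
grip_width: 0.0006
grip_force: 0.0
```

```bash
python3 - <<'E'
from h import *
from scipy.spatial.transform import Rotation as Ro
o=telemetry.get_obs(); print(np.round(o["ee_pos"],4),np.round(o["eef_rot"],3),o["grip_width"],np.round(o["force"],2))
p=viewer.camera("wrist"); T=np.array(p["tool_from_camera"])
Rt=Ro.from_euler("xyz",o["eef_rot"]).as_matrix()
Rwc=Rt@T[:3,:3]; twc=Rt@T[:3,3]+o["ee_pos"]
p2=dict(p); p2["R"]=Rwc.T; p2["t"]=-Rwc.T@twc
X=cloud(p2); np.savez("wrist.npz",X=X,img=p["img"]); cv2.imwrite("pics/wrist1.png",p["img"][...,::-1])
print("cam",np.round(twc,3))
s=np.load("side.npz")["X"]; 
for nm,Y in(("w",X),("s",s)):
  a=np.radians(-14); xb=np.array([np.cos(a),np.sin(a)]); yb=np.array([-xb[1],xb[0]])
  d=Y[...,:2]-np.array([.4749,-.1294]); bx=d@xb; by=d@yb
  for n,l,h,x0,x1 in(("lid",.052,.065,-.09,.045),("rail",.031,.042,.025,.075)):
    m=(Y[...,2]>l)&(Y[...,2]<h)&(bx>x0)&(bx<x1)&(abs(by)<.15)
    if m.sum()<50: continue
    print(nm,n,m.sum(),"x",np.round(np.percentile(bx[m],[.5,2,98,99.5]),4),"y",np.round(np.percentile(by[m],[.5,2,98,99.5]),4),"z",np.median(Y[m][:,2]).round(4),cv2.minAreaRect(Y[m][:,:2].astype(np.float32)*1000))
    if n=="rail":
      for y in np.arange(-.13,.13,.02):
        q=m&(abs(by-y)<.01)
        if q.sum()>8: print("  y%.2f back edge %.4f"%(y,np.percentile(bx[q],97)))
E
```

```text
[ 0.4817 -0.1838  0.2224] [ 3.141e+00 -1.000e-03  1.325e+00] 0.0005625163017460457 [-0.08  0.36 -0.4 ]
cam [ 0.499 -0.111  0.383]
w lid 26268 x [-0.0684 -0.0668  0.0306  0.0323] y [-0.1205 -0.1132  0.112   0.1149] z 0.0572 ((456.1171569824219, -128.4181365966797), (240.25595092773438, 102.97284698486328), 76.02196502685547)
w rail 6777 x [0.0334 0.0343 0.0621 0.0626] y [-0.1289 -0.1205  0.118   0.1208] z 0.0349 ((520.5572509765625, -146.08477783203125), (254.05189514160156, 29.593942642211914), 76.18778228759766)
  y-0.13 back edge 0.0626
  y-0.11 back edge 0.0573
  y-0.09 back edge 0.0614
  y-0.07 back edge 0.0620
  y-0.05 back edge 0.0624
  y-0.03 back edge 0.0620
  y-0.01 back edge 0.0622
  y0.01 back edge 0.0619
  y0.03 back edge 0.0612
  y0.05 back edge 0.0616
  y0.07 back edge 0.0615
  y0.09 back edge 0.0616
  y0.11 back edge 0.0621
s lid 4145 x [-0.0661 -0.0642  0.0338  0.0345] y [-0.1264 -0.1253  0.1183  0.1246] z 0.0574 ((459.3518981933594, -125.45683288574219), (256.5979309082031, 102.75202941894531), 76.11492156982422)
s rail 1657 x [0.0275 0.0315 0.0646 0.0649] y [-0.1345 -0.1334  0.1181  0.1239] z 0.0352 ((519.9766235351562, -145.83218383789062), (260.365478515625, 39.676673889160156), 74.81623840332031)
  y-0.13 back edge 0.0644
  y-0.11 back edge 0.0543
  y-0.09 back edge 0.0638
  y-0.07 back edge 0.0646
  y-0.05 back edge 0.0644
  y-0.03 back edge 0.0644
  y-0.01 back edge 0.0645
  y0.01 back edge 0.0644
  y0.03 back edge 0.0645
  y0.05 back edge 0.0642
  y0.07 back edge 0.0644
  y0.09 back edge 0.0644
  y0.11 back edge 0.0642
```

View pics/wrist1.png

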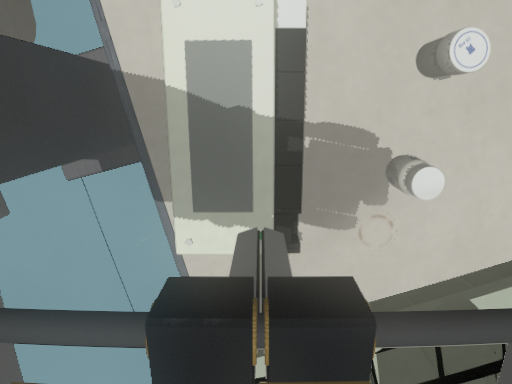

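The wrist view shows the white pad at (291, 10), the rail below it, and a gap in the rail near (287, 225), which suggests the notch is at y = -106. Jar and bottle are well clear, so I'll go behind the pad.

Call:
step_arm:
  plan:
    - {"dx":0.32,"dy":0.165,"dz":0,"rx":0,"ry":0,"rz":0,"claw":1}
    - {"dx":0.32,"dy":0.165,"dz":0,"rx":0,"ry":0,"rz":0,"claw":1}
    - {"dx":0.32,"dy":0.165,"dz":0,"rx":0,"ry":0,"rz":0,"claw":1}
    - {"dx":0.32,"dy":0.165,"dz":0,"rx":0,"ry":0,"rz":0,"claw":1}
    - {"dx":0.32,"dy":0.165,"dz":0,"rx":0,"ry":0,"rz":0,"claw":1}
    - {"dx":0,"dy":0,"dz":0,"rx":0,"ry":0,"rz":0,"claw":1}
    - {"dx":0,"dy":0,"dz":0,"rx":0,"ry":0,"rz":0,"claw":1}

```text
time_s: 3.35
ee_pos: [0.5982, -0.0528, 0.2221]
eef_rot: [-3.141, 0.0, 1.324]
force: [-0.4, 0.1, 0.9]
grip_width: 0.0006
grip_force: 0.0
```

Call:
step_arm:
  plan:
    - {"dx":0,"dy":0,"dz":0.3,"rx":0,"ry":0,"rz":0,"claw":1}
    - {"dx":0,"dy":0,"dz":0.3,"rx":0,"ry":0,"rz":0,"claw":1}
    - {"dx":0,"dy":0,"dz":0.3,"rx":0,"ry":0,"rz":0,"claw":1}
    - {"dx":0,"dy":0,"dz":0.3,"rx":0,"ry":0,"rz":0,"claw":1}
    - {"dx":0,"dy":0,"dz":0.3,"rx":0,"ry":0,"rz":0,"claw":1}
    - {"dx":0,"dy":0,"dz":0,"rx":0,"ry":0,"rz":0,"claw":1}
    - {"dx":0,"dy":0,"dz":0,"rx":0,"ry":0,"rz":0,"claw":1}

```text
time_s: 4.05
ee_pos: [0.5983, -0.0532, 0.0734]
eef_rot: [3.141, 0.0, 1.324]
force: [1.1, -0.6, 0.9]
grip_width: 0.0001
grip_force: 0.0
```

Call:
step_arm:
  plan:
    - {"dx":0.06,"dy":0,"dz":0.14,"rx":0,"ry":0,"rz":0,"claw":1}
    - {"dx":0,"dy":0,"dz":0.14,"rx":0,"ry":0,"rz":0,"claw":1}
    - {"dx":0,"dy":0,"dz":0.14,"rx":0,"ry":0,"rz":0,"claw":1}
    - {"dx":0,"dy":0,"dz":0,"rx":0,"ry":0,"rz":0,"claw":1}
    - {"dx":0,"dy":-0.08,"dz":0,"rx":0,"ry":0,"rz":0,"claw":1}
    - {"dx":0,"dy":-0.08,"dz":0,"rx":0,"ry":0,"rz":0,"claw":1}
    - {"dx":0,"dy":0,"dz":0,"rx":0,"ry":0,"rz":0,"claw":1}
    - {"dx":0,"dy":0,"dz":0,"rx":0,"ry":0,"rz":0,"claw":1}

```text
time_s: 4.85
ee_pos: [0.5845, -0.0423, 0.0311]
eef_rot: [3.141, -0.0, 1.326]
force: [0.5, 0.2, -0.2]
grip_width: 0.0004
grip_force: 0.0
```

Call:
step_arm:
  plan:
    - {"dx":0,"dy":-0.02,"dz":0,"rx":0,"ry":0,"rz":0,"claw":1}
    - {"dx":0,"dy":0,"dz":0,"rx":0,"ry":0,"rz":0,"claw":1}
    - {"dx":0,"dy":-0.02,"dz":0,"rx":0,"ry":0,"rz":0,"claw":1}
    - {"dx":0,"dy":0,"dz":0,"rx":0,"ry":0,"rz":0,"claw":1}
    - {"dx":0,"dy":0,"dz":0,"rx":0,"ry":0,"rz":0,"claw":1}

```text
time_s: 5.35
ee_pos: [0.5805, -0.0413, 0.0305]
eef_rot: [-3.142, 0.0, 1.326]
force: [0.2, -0.2, -0.6]
grip_width: 0.0006
grip_force: 0.0
```

Call:
step_arm:
  plan:
    - {"dx":0,"dy":-0.02,"dz":0,"rx":0,"ry":0,"rz":0,"claw":1}
    - {"dx":0,"dy":0,"dz":0,"rx":0,"ry":0,"rz":0,"claw":1}
    - {"dx":0,"dy":0,"dz":0,"rx":0,"ry":0,"rz":0,"claw":1}

```text
time_s: 5.65
ee_pos: [0.5786, -0.0408, 0.0305]
eef_rot: [3.142, -0.0, 1.326]
force: [0.1, -0.1, 0.3]
grip_width: 0.0009
grip_force: 0.0
```

Call:
step_arm:
  plan:
    - {"dx":0,"dy":-0.02,"dz":0,"rx":0,"ry":0,"rz":0,"claw":1}
    - {"dx":0,"dy":0,"dz":0,"rx":0,"ry":0,"rz":0,"claw":1}
    - {"dx":0,"dy":0,"dz":0,"rx":0,"ry":0,"rz":0,"claw":1}

```text
time_s: 5.95
ee_pos: [0.5766, -0.0403, 0.0305]
eef_rot: [-3.142, -0.0, 1.326]
force: [0.2, -0.2, 0.3]
grip_width: 0.0002
grip_force: 0.0
```

Call:
step_arm:
  plan:
    - {"dx":0,"dy":-0.01,"dz":0,"rx":0,"ry":0,"rz":0,"claw":1}
    - {"dx":0,"dy":0,"dz":0,"rx":0,"ry":0,"rz":0,"claw":1}
    - {"dx":0,"dy":0,"dz":0,"rx":0,"ry":0,"rz":0,"claw":1}

```text
time_s: 6.25
ee_pos: [0.5756, -0.0401, 0.0304]
eef_rot: [-3.142, -0.0, 1.326]
force: [0.3, 0.3, 1.0]
grip_width: 0.0007
grip_force: 0.0
```

Call:
step_arm:
  plan:
    - {"dx":0,"dy":-0.01,"dz":0,"rx":0,"ry":0,"rz":0,"claw":1}
    - {"dx":0,"dy":0,"dz":0,"rx":0,"ry":0,"rz":0,"claw":1}
    - {"dx":0,"dy":0,"dz":0,"rx":0,"ry":0,"rz":0,"claw":1}

```text
time_s: 6.55
ee_pos: [0.5751, -0.04, 0.0305]
eef_rot: [3.14, -0.0, 1.326]
force: [5.0, -1.0, -3.9]
grip_width: 0.0005
grip_force: 2.7
```

Call:
step_arm:
  plan:
    - {"dx":0,"dy":-0.01,"dz":0,"rx":0,"ry":0,"rz":0,"claw":1}
    - {"dx":0,"dy":0,"dz":0,"rx":0,"ry":0,"rz":0,"claw":1}
    - {"dx":0,"dy":0,"dz":0,"rx":0,"ry":0,"rz":0,"claw":1}

```text
time_s: 6.85
ee_pos: [0.5751, -0.04, 0.0306]
eef_rot: [3.138, -0.0, 1.326]
force: [13.9, -2.2, -9.0]
grip_width: 0.0004
grip_force: 6.4
```

Call:
step_arm:
  plan:
    - {"dx":-0.04,"dy":0.005,"dz":0,"rx":0,"ry":0,"rz":0,"claw":1}
    - {"dx":-0.04,"dy":0,"dz":0,"rx":0,"ry":0,"rz":0,"claw":1}
    - {"dx":-0.04,"dy":0,"dz":0,"rx":0,"ry":0,"rz":0,"claw":1}
    - {"dx":-0.04,"dy":0,"dz":0,"rx":0,"ry":0,"rz":0,"claw":1}
    - {"dx":-0.04,"dy":0,"dz":0,"rx":0,"ry":0,"rz":0,"claw":1}
    - {"dx":-0.04,"dy":0,"dz":0,"rx":0,"ry":0,"rz":0,"claw":1}

```text
time_s: 7.45
ee_pos: [0.5694, -0.0628, 0.0311]
eef_rot: [3.139, -0.001, 1.326]
force: [7.6, 4.9, -0.8]
grip_width: 0.0003
grip_force: 3.3
```

Call:
step_arm:
  plan:
    - {"dx":-0.04,"dy":0,"dz":0,"rx":0,"ry":0,"rz":0,"claw":1}
    - {"dx":-0.04,"dy":0,"dz":0,"rx":0,"ry":0,"rz":0,"claw":1}
    - {"dx":-0.04,"dy":0,"dz":0,"rx":0,"ry":0,"rz":0,"claw":1}
    - {"dx":-0.04,"dy":0,"dz":0,"rx":0,"ry":0,"rz":0,"claw":1}

```text
time_s: 7.85
ee_pos: [0.5656, -0.0783, 0.0311]
eef_rot: [3.139, -0.001, 1.326]
force: [8.0, 3.4, -0.2]
grip_width: 0.0005
grip_force: 3.5
```

Call:
step_arm:
  plan:
    - {"dx":-0.04,"dy":0,"dz":0,"rx":0,"ry":0,"rz":0,"claw":1}
    - {"dx":-0.04,"dy":0,"dz":0,"rx":0,"ry":0,"rz":0,"claw":1}
    - {"dx":-0.04,"dy":0,"dz":0,"rx":0,"ry":0,"rz":0,"claw":1}
    - {"dx":-0.04,"dy":0,"dz":0,"rx":0,"ry":0,"rz":0,"claw":1}
    - {"dx":-0.04,"dy":0,"dz":0,"rx":0,"ry":0,"rz":0,"claw":1}
    - {"dx":-0.04,"dy":0,"dz":0,"rx":0,"ry":0,"rz":0,"claw":1}
    - {"dx":-0.04,"dy":0,"dz":0,"rx":0,"ry":0,"rz":0,"claw":1}
    - {"dx":-0.04,"dy":0,"dz":0,"rx":0,"ry":0,"rz":0,"claw":1}
    - {"dx":-0.04,"dy":0,"dz":0,"rx":0,"ry":0,"rz":0,"claw":1}
    - {"dx":-0.04,"dy":0,"dz":0,"rx":0,"ry":0,"rz":0,"claw":1}

```text
time_s: 8.85
ee_pos: [0.556, -0.1171, 0.0311]
eef_rot: [3.139, -0.001, 1.326]
force: [7.9, 3.7, -0.2]
grip_width: 0.0003
grip_force: 3.7
```

Call:
step_arm:
  plan:
    - {"dx":-0.046,"dy":0,"dz":0,"rx":0,"ry":0,"rz":0,"claw":1}
    - {"dx":-0.046,"dy":0,"dz":0,"rx":0,"ry":0,"rz":0,"claw":1}
    - {"dx":-0.046,"dy":0,"dz":0,"rx":0,"ry":0,"rz":0,"claw":1}
    - {"dx":-0.046,"dy":0,"dz":0,"rx":0,"ry":0,"rz":0,"claw":1}
    - {"dx":-0.046,"dy":0,"dz":0,"rx":0,"ry":0,"rz":0,"claw":1}
    - {"dx":-0.046,"dy":0,"dz":0,"rx":0,"ry":0,"rz":0,"claw":1}
    - {"dx":-0.046,"dy":0,"dz":0,"rx":0,"ry":0,"rz":0,"claw":1}
    - {"dx":-0.046,"dy":0,"dz":0,"rx":0,"ry":0,"rz":0,"claw":1}
    - {"dx":-0.046,"dy":0,"dz":0,"rx":0,"ry":0,"rz":0,"claw":1}
    - {"dx":-0.046,"dy":0,"dz":0,"rx":0,"ry":0,"rz":0,"claw":1}

```text
time_s: 9.85
ee_pos: [0.5449, -0.1617, 0.0311]
eef_rot: [3.139, -0.001, 1.326]
force: [9.6, 4.3, -0.5]
grip_width: 0.0005
grip_force: 4.1
```

No notch at -14, so I'll continue to -60.

Call:
step_arm:
  plan:
    - {"dx":-0.046,"dy":0,"dz":0,"rx":0,"ry":0,"rz":0,"claw":1}
    - {"dx":-0.046,"dy":0,"dz":0,"rx":0,"ry":0,"rz":0,"claw":1}
    - {"dx":-0.046,"dy":0,"dz":0,"rx":0,"ry":0,"rz":0,"claw":1}
    - {"dx":-0.046,"dy":0,"dz":0,"rx":0,"ry":0,"rz":0,"claw":1}
    - {"dx":-0.046,"dy":0,"dz":0,"rx":0,"ry":0,"rz":0,"claw":1}
    - {"dx":-0.046,"dy":0,"dz":0,"rx":0,"ry":0,"rz":0,"claw":1}
    - {"dx":-0.046,"dy":0,"dz":0,"rx":0,"ry":0,"rz":0,"claw":1}
    - {"dx":-0.046,"dy":0,"dz":0,"rx":0,"ry":0,"rz":0,"claw":1}
    - {"dx":-0.046,"dy":0,"dz":0,"rx":0,"ry":0,"rz":0,"claw":1}
    - {"dx":-0.046,"dy":0,"dz":0,"rx":0,"ry":0,"rz":0,"claw":1}

```text
time_s: 10.85
ee_pos: [0.5338, -0.2062, 0.0311]
eef_rot: [3.139, -0.001, 1.326]
force: [9.6, 4.0, 0.2]
grip_width: 0.0007
grip_force: 4.5
```

No notch here either. I'll slide on to -106.

Call:
step_arm:
  plan:
    - {"dx":-0.046,"dy":0,"dz":0,"rx":0,"ry":0,"rz":0,"claw":1}
    - {"dx":-0.046,"dy":0,"dz":0,"rx":0,"ry":0,"rz":0,"claw":1}
    - {"dx":-0.046,"dy":0,"dz":0,"rx":0,"ry":0,"rz":0,"claw":1}
    - {"dx":-0.046,"dy":0,"dz":0,"rx":0,"ry":0,"rz":0,"claw":1}
    - {"dx":-0.046,"dy":0,"dz":0,"rx":0,"ry":0,"rz":0,"claw":1}
    - {"dx":-0.046,"dy":0,"dz":0,"rx":0,"ry":0,"rz":0,"claw":1}
    - {"dx":-0.046,"dy":0,"dz":0,"rx":0,"ry":0,"rz":0,"claw":1}
    - {"dx":-0.046,"dy":0,"dz":0,"rx":0,"ry":0,"rz":0,"claw":1}
    - {"dx":-0.046,"dy":0,"dz":0,"rx":0,"ry":0,"rz":0,"claw":1}
    - {"dx":-0.042,"dy":0,"dz":0,"rx":0,"ry":0,"rz":0,"claw":1}

```text
time_s: 11.85
ee_pos: [0.5211, -0.251, 0.0303]
eef_rot: [-3.141, -0.0, 1.326]
force: [-0.1, 0.4, 0.0]
grip_width: 0.0006
grip_force: 0.0
```

The force fell to zero at y = -107, so the tip is in the notch. Now I'll press.

Call:
step_arm:
  plan:
    - {"dx":0,"dy":-0.02,"dz":0,"rx":0,"ry":0,"rz":0,"claw":1}
    - {"dx":0,"dy":-0.02,"dz":0,"rx":0,"ry":0,"rz":0,"claw":1}
    - {"dx":0,"dy":-0.02,"dz":0,"rx":0,"ry":0,"rz":0,"claw":1}
    - {"dx":0,"dy":-0.02,"dz":0,"rx":0,"ry":0,"rz":0,"claw":1}
    - {"dx":0,"dy":-0.02,"dz":0,"rx":0,"ry":0,"rz":0,"claw":1}
    - {"dx":0,"dy":-0.01,"dz":0,"rx":0,"ry":0,"rz":0,"claw":1}
    - {"dx":0,"dy":-0.01,"dz":0,"rx":0,"ry":0,"rz":0,"claw":1}
    - {"dx":0,"dy":0,"dz":0,"rx":0,"ry":0,"rz":0,"claw":1}

```text
time_s: 12.65
ee_pos: [0.5098, -0.2479, 0.0306]
eef_rot: [3.141, -0.0, 1.326]
force: [2.9, 0.6, -0.4]
grip_width: 0.0005
grip_force: 1.2
```

Call:
step_arm:
  plan:
    - {"dx":0,"dy":-0.01,"dz":0,"rx":0,"ry":0,"rz":0,"claw":1}
    - {"dx":0,"dy":-0.01,"dz":0,"rx":0,"ry":0,"rz":0,"claw":1}
    - {"dx":0,"dy":-0.01,"dz":0,"rx":0,"ry":0,"rz":0,"claw":1}
    - {"dx":0,"dy":0,"dz":0,"rx":0,"ry":0,"rz":0,"claw":1}

```text
time_s: 13.05
ee_pos: [0.5067, -0.2471, 0.0305]
eef_rot: [-3.141, -0.0, 1.326]
force: [3.5, 1.3, 0.6]
grip_width: 0.0006
grip_force: 1.1
```

Call:
step_arm:
  plan:
    - {"dx":0,"dy":-0.01,"dz":0,"rx":0,"ry":0,"rz":0,"claw":1}
    - {"dx":0,"dy":-0.01,"dz":0,"rx":0,"ry":0,"rz":0,"claw":1}
    - {"dx":0,"dy":-0.005,"dz":0,"rx":0,"ry":0,"rz":0,"claw":1}
    - {"dx":0,"dy":0,"dz":0,"rx":0,"ry":0,"rz":0,"claw":1}
    - {"dx":0,"dy":0,"dz":0,"rx":0,"ry":0,"rz":0,"claw":1}

```text
time_s: 13.55
ee_pos: [0.505, -0.2467, 0.0306]
eef_rot: [3.14, 0.0, 1.326]
force: [8.9, 0.5, -2.3]
grip_width: 0.0004
grip_force: 4.1
```

Call:
step_arm:
  plan:
    - {"dx":0,"dy":-0.005,"dz":0,"rx":0,"ry":0,"rz":0,"claw":1}
    - {"dx":0,"dy":-0.005,"dz":0,"rx":0,"ry":0,"rz":0,"claw":1}
    - {"dx":0,"dy":0,"dz":0,"rx":0,"ry":0,"rz":0,"claw":1}
    - {"dx":0,"dy":0,"dz":0,"rx":0,"ry":0,"rz":0,"claw":1}

```text
time_s: 13.95
ee_pos: [0.5049, -0.2467, 0.0307]
eef_rot: [3.138, 0.0, 1.326]
force: [13.8, -1.1, -8.0]
grip_width: 0.0005
grip_force: 7.3
```

End stop reached. I'll withdraw backwards, then up.

Call:
step_arm:
  plan:
    - {"dx":0,"dy":0.05,"dz":0,"rx":0,"ry":0,"rz":0,"claw":1}
    - {"dx":0,"dy":0.1,"dz":0,"rx":0,"ry":0,"rz":0,"claw":1}
    - {"dx":0,"dy":0.15,"dz":0,"rx":0,"ry":0,"rz":0,"claw":1}
    - {"dx":0,"dy":0.15,"dz":0,"rx":0,"ry":0,"rz":0,"claw":1}
    - {"dx":0,"dy":0,"dz":0,"rx":0,"ry":0,"rz":0,"claw":1}
    - {"dx":0,"dy":0,"dz":-0.2,"rx":0,"ry":0,"rz":0,"claw":1}
    - {"dx":0,"dy":0,"dz":-0.4,"rx":0,"ry":0,"rz":0,"claw":1}
    - {"dx":0,"dy":0,"dz":-0.4,"rx":0,"ry":0,"rz":0,"claw":1}
    - {"dx":0,"dy":0,"dz":-0.4,"rx":0,"ry":0,"rz":0,"claw":1}
    - {"dx":0,"dy":0,"dz":-0.4,"rx":0,"ry":0,"rz":0,"claw":1}

```text
time_s: 14.95
ee_pos: [0.5463, -0.2571, 0.2118]
eef_rot: [-3.14, -0.0, 1.326]
force: [-0.4, 0.1, 0.5]
grip_width: 0.0005
grip_force: 0.0
```

```bash
python3 - <<'E'
from h import *
from scipy.spatial.transform import Rotation as Ro
o=telemetry.get_obs(); print(np.round(o["ee_pos"],4),np.round(o["force"],2))
p=viewer.camera("side"); w=viewer.camera("wrist")
X=cloud(p)
T=np.array(w["tool_from_camera"]); Rt=Ro.from_euler("xyz",o["eef_rot"]).as_matrix()
R=Rt@T[:3,:3]; t=Rt@T[:3,3]+o["ee_pos"]; W=cloud({**w,"R":R.T,"t":-R.T@t})
cv2.imwrite("pics/after.png",np.hstack([cv2.resize(q["img"][...,::-1],(400,300)) for q in(p,w)]))
a=np.radians(-14); xb=np.array([np.cos(a),np.sin(a)]); yb=np.array([-xb[1],xb[0]])
d=W[...,:2]-np.array([.4749,-.1294]); bx=d@xb; by=d@yb
m=(W[...,2]>.015)&(W[...,2]<.05)&(bx<-.07)&(bx>-.2)&(abs(by)<.12)
print("tray front",m.sum(),np.percentile(bx[m],[1,5]) if m.any() else None)
for n,x0,x1,y0,y1 in(("jar",.65,.74,-.17,-.07),("bottle",.6,.69,-.29,-.18),("cups",.45,.55,.0,.1)):
    P=X[(X[...,0]>x0)&(X[...,0]<x1)&(X[...,1]>y0)&(X[...,1]<y1)&(X[...,2]>.015)]
    if len(P): print(n,np.round(P.min(0),3),np.round(P.max(0),3))
E
```

```text
[ 0.5463 -0.2571  0.2118] [-0.38  0.08  0.53]
tray front 4564 [-0.11040314 -0.1090777 ]
jar [ 0.673 -0.13   0.015] [ 0.712 -0.091  0.073]
bottle [ 0.6   -0.29   0.015] [ 0.66  -0.203  0.335]
cups [0.451 0.001 0.031] [0.531 0.052 0.059]
```

View pics/after.png

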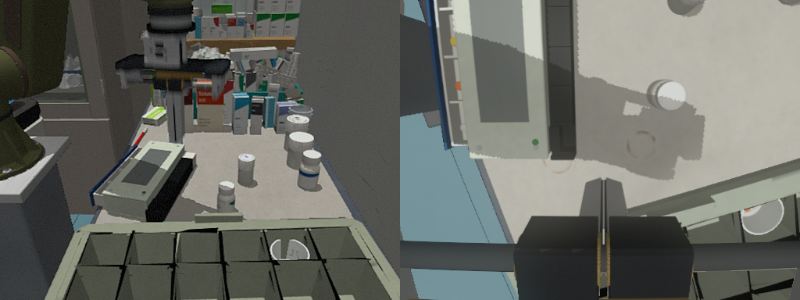

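The tray, with its blue front, stands out about 40 mm on the left of the box. The front lip measures at -109 mm, as expected, and the bottle and jar have not moved. The hand is clear, so I'm handing in.

```bash
python3 -c "
from station import hand_in; print(hand_in())"
```

```text
the job is handed in; nothing more can be done
None
```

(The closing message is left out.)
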